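# Push an offcut through the spring flap of the scrap box

### The arm

A 6-joint arm with a two-finger parallel gripper is mounted at the origin on a cart in front of the work surface, level with it; the furniture and walls round the work are solid. World frame = base frame: x ahead of the robot, y to its left, z up, the work surface at z = 0. Lengths are in m, angles in rad, forces in N, time in s.
With the tool pointing down it reaches from about 0.35 to 0.85 m from the base axis. Payload 8.1 kg.
Tool frame: the origin (TCP) lies where the fingers leave the gripper's body, on its centre line; the fingertips stand 84 mm ahead of it and the grasp point (between the pads) lies 65 mm ahead of it; z points along the fingers, y is the line along which they close (so a half turn about z gives the same grasp; the last joint's range is limited). The gripper opens to 93 mm and grips with 3 to 60 N. Pads are 15 mm wide; open, the fingers measure 128 mm over their backs; the gripper's body (75 mm by 188 mm) begins 65 mm behind the grasp point.
Start: joints at [1.03, 0.13, 1.488, -0, 1.523, -0.085], TCP at [0.264, 0.539, 0.303] pointing down, gripper open.
Joint ranges: [-2.96, 2.96], [-0.89, 2.26], [0.02, 2.5], [-1.34, 4.48], [0, 2.73], [-2.66, 2.66]. Speed limits (rad/s): [2.39, 2.39, 2.79, 3.14, 3.14, 3.14].

### API

Orientations are given as a rotation vector (axis times angle).
In Python, from plant import robot gives the robot as it stands.
- The arm moves only by the shell command python3 -m jog 'ROWS' [FORCE]. ROWS is text: rows parted by semicolons, each of 5 numbers parted by spaces: the opening, from 0 (shut) to 1 (fully open), then the shift along the tool's x, y, z in m, then the turn about the tool's z in degrees. A call has 1 to 10 rows; each row shifts and turns the commanded pose from where the row before left it, along the tool's axes as they then stand; what a row does not reach is not made up. A row lasts 1/12 s, in which the tool goes at most 41.7 mm and 7.16 degrees, less where a joint would pass 70% of its speed; a pose out of reach is approached as far as the arm can. A call with a gripper value outside its range is refused whole. The fingers move at their own pace and stop on an object; FORCE is the grip in N (left out, the last holds). Time passes only in rows, so rows that do not move let the fingers close. It gives the time, the measured TCP pose, the force, the opening and the grip force at its end, in the units of the state.
- robot.read_state(): the state, without advancing time (a new reading comes with each control period).
- robot.read_camera(name): name is "scene" or "top" or "wrist"; returns a dict with "color" (384x512x3 uint8, red, green, blue), "intrinsics" (3x3 intrinsics, pixels), "pose" (4x4, takes a point from camera to world coordinates); the wrist camera has in their place "tool_from_camera" (4x4, takes a point from camera to tool coordinates, whose origin is the TCP and whose axes are the flange's). Camera axes: x right, y down, z forward; pixel columns grow to the right and rows downward; lengths in m; the calibration is good to about 2 mm. A picture is of the moment at which its call begins: read the wrist's pose just before it. There is no depth.
- robot.close_job(): hands the job in; it is judged then, once.
The state is a dict: "t": time; "q": joint angles; "dq": joint speeds; "joint_torque": joint torques, N m; "tool_pos": TCP position; "orientation": TCP orientation; "force": force on the tool from outside, world axes, zero at the start; "wrist_torque": the same for the moment, N m; "opening": finger opening in m; "gripper_force": force on a finger pad.
Only numpy, scipy, OpenCV 4.12 (cv2) and the standard library are available. Lean on these libraries where they do the work, as an engineer would, in place of code of your own. Each camera call takes 0.05 s, during which the arm holds its last target. There are 200 camera calls.

### The job

The wood offcut on the sill of the scrap box belongs in the box, behind the self-closing flap. With one finger push the flap inward and keep it open, and with the other finger push the offcut along the sill and through until it drops inside; do not let the offcut itself shove the flap open, and do not lift it off the sill. Then take the hand away so that the flap springs shut, leaving everything else on the bench where it stands.

Things in the scene. Friction and masses are not known exactly. Their poses are not given: they have to be found in the camera images.
- bin: plywood scrap box fixed to the bench, open at the top, a sill in front. Origin: at bench level, in the plane of the closed flap, at mid width; x points inward through the flap, away from the robot, y to the box's left, z up. Box and sill 176 mm wide; side and back walls 10 thick, their rims 145 above the bench, back wall's outer face at x 180 mm.
- doorway (a point): middle of the doorway at sill height: x 0, y 0, z 95 mm of the box, same axes. The doorway is 140 wide between two jambs (16 thick along x) that rise 50 above the sill; it has no lintel, so fingers that point down can go through it.
- sill_edge (a point): middle of the sill's inner edge: x 12, y 0, z 95 mm of the box. The flat level sill runs from there 167 mm back towards the robot (to x -155), 176 wide; inwards of the edge is an 87 mm drop.
- inside (a point): centre of the inside floor: x 91, y 0, z 8 mm of the box; the inside measures 158 (x) by 156 (y) mm.
- flap (a joint): angle of the upright flap in the doorway, rad: 0 shut, grows as its free edge swings inward (+x of the box), stop at 1.6. A plain wooden panel 8 mm thick, from 3 to 135 mm from its hinge axis, from 3 to 47 mm above the sill. A spring shuts it: 0.10 Nm when shut, 0.12 Nm more per rad; let go, it shuts within about a second.
- flap_hinge (a point): vertical hinge axis of the flap, at the left jamb: x 0, y +70, z 120 mm in the box's frame; its axes are the box's.
- flap_free_edge (a point): midpoint of the flap's free edge, 135 mm from the hinge axis (at the right jamb when shut); moves with the flap.
- offcut: plain pale wood offcut, 45 (its x) by 75 (its y) by 18 mm (z), 30 to 60 g, lying flat on the sill in front of the flap with its 75 mm length roughly along the flap. Origin: centre of its underside, 95 mm above the bench at the start.
- mallet: bystander: wooden mallet lying on the bench, 239x124x70, left of the box (sizes in mm); origin at the centre of its underside
- screw_tin: bystander: round open tin, diameter 67, height 32, left of the box (sizes in mm); origin at the centre of its underside
- spare_offcut: bystander: another wood offcut, 40x85x22, flat on the bench right of the box (sizes in mm); origin at the centre of its underside
- try_square: bystander: try square with wooden stock, 196x115x18, right of the box (sizes in mm); origin at the centre of its underside
- driver: bystander: screwdriver lying on the bench, 212 long, left of the box, at the back (sizes in mm); origin at the centre of its underside
- glue_bottle: bystander: upright glue bottle, diameter 53, 168 high, far right (sizes in mm); origin at the centre of its underside
- dog_left: bystander: upright round wooden bench dog, diameter 40, height 56, standing on the bench just left of the box's sill (sizes in mm); origin at the centre of its underside
- dog_right: bystander: upright round wooden bench dog, diameter 38, height 54, standing on the bench just right of the box (sizes in mm); origin at the centre of its underside
Things that resemble listed ones, but are neither listed nor needed, are in the scene too. Leave any green look-alike of the offcut alone.

How it is judged:
On the way, in this order (a step that is already met when the one before it is completed fails the run):
1. a finger has pushed the flap open by at least 0.5 rad while the offcut's centre is still at least 20 mm in front of the closed flap's plane (value of joint flap above 0.5 rad and contact force between the fingers and flap above 0.2 N and x of offcut in the frame of bin below -0.02 m), for 0.1 s.
2. the offcut's centre passes the doorway while a finger keeps the flap open (value of joint flap above 0.5 rad and contact force between the fingers and flap above 0.2 N and x of offcut in the frame of bin above 0 m), for 0.04 s.
At the end, for the whole second after the job is handed in: The offcut lies inside the box, its origin within the inside walls and less than 65 mm above the box's underside (below the sill), and the flap is shut (under 0.06 rad) (x of offcut in the frame of bin between 0.012 and 0.17 m and y of offcut in the frame of bin between -0.08 and 0.08 m and z of offcut in the frame of bin below 0.065 m and value of joint flap below 0.06 rad); the robot touches nothing.
It fails at once if the offcut is lifted: its origin rises more than 15 mm above the sill (z of offcut in the frame of bin above 0.11 m).
It fails at once if a bystander is moved by more than 20 mm (distance of any of mallet, screw_tin, spare_offcut, try_square, driver, glue_bottle, dog_left, dog_right from where it was at the start of the episode above 0.02 m).
It also fails if it takes over 35 s, if anything falls off the work surface, if the arm or the gripper's body presses on something with over 40 N, if the wrist force passes 120 N, or if a joint passes its speed limit or range.

## Working session

There is one attempt and no reset: what is moved stays moved. The work goes in short steps, Python scripts to look and compute and a shell command to move; the robot and the scene stay as the last step left them, time stands still between calls to the robot, and variables do not carry over. Pictures are saved under pics/ and viewed, at most 10 in all, crops included, and the job is handed in when it is done.

```bash
mkdir -p pics; python3 - <<'E'
from plant import robot
import cv2
s=robot.read_state();print(s['t'],s['tool_pos'],s['orientation'],s['opening'])
for n in("scene","top"):
    c=robot.read_camera(n);cv2.imwrite(f"pics/{n}0.png",cv2.resize(c['color'][:,:,::-1],(800,600)))
    print(c['intrinsics'],c['pose'])
E
```

```text
0.0 [0.2638638  0.53839976 0.30171387] [-7.09621023e-01 -3.05982203e+00  2.69755081e-03] 0.09297450510613967
[[442.40956471   0.         249.85389179]
 [  0.         442.40956471 194.35883097]
 [  0.           0.           1.        ]] [[ 6.71477100e-01 -5.39844628e-01  5.07628095e-01 -1.59866143e-01]
 [-7.41024978e-01 -4.89822717e-01  4.59299126e-01 -6.20863462e-01]
 [ 6.97606628e-04 -6.84573943e-01 -7.28943091e-01  1.09695299e+00]
 [ 0.00000000e+00  0.00000000e+00  0.00000000e+00  1.00000000e+00]]
[[374.48129228   0.         245.31100589]
 [  0.         374.48129228 197.98216192]
 [  0.           0.           1.        ]] [[-0.02893724 -0.99922489  0.02668811  0.49043326]
 [-0.99943187  0.02846107 -0.01805272  0.0043814 ]
 [ 0.01727916 -0.02719534 -0.99948079  1.26796103]
 [ 0.          0.          0.          1.        ]]
```

View pics/top0.png

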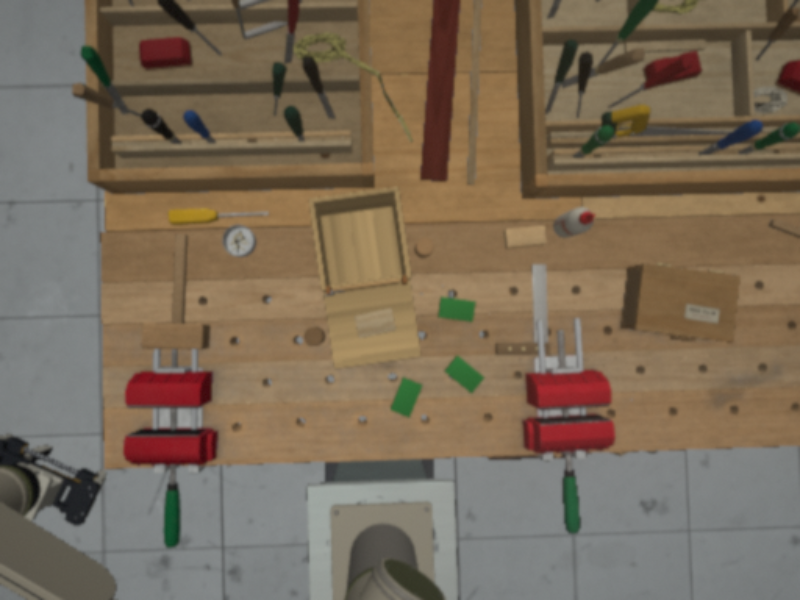

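View pics/scene0.png

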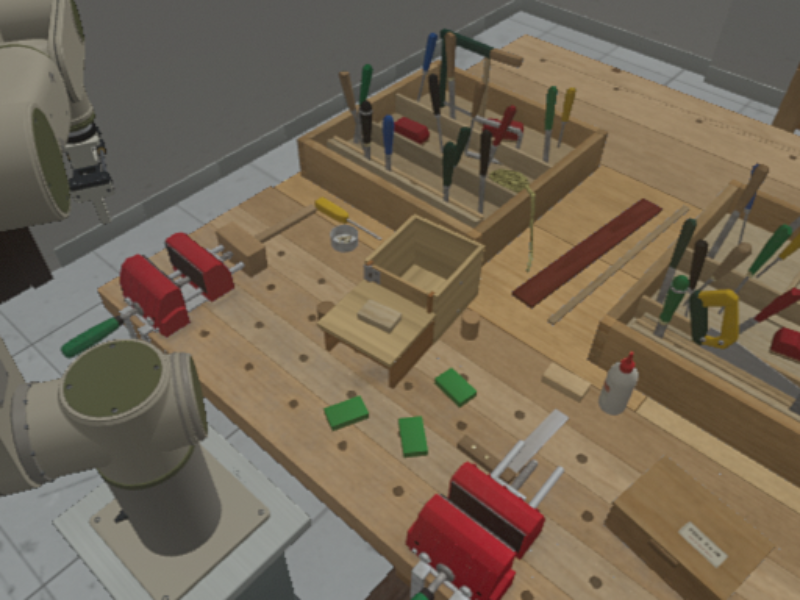

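The top picture shows the box at about (365,275) and its sill as the pale plate at (372,325). The pale offcut on it is at (377,321), and at (378,315) in the scene picture. The candidates are that one, the spare offcut at (525,236) on the bench, and the green ones at (457,308), (464,374) and (405,397). Only the one at (377,321) is pale wood lying on the sill. I'll confirm with a crop.

```bash
python3 - <<'E'
import cv2
from plant import robot
c=robot.read_camera("top")['color'][:,:,::-1]
a=cv2.resize(c[115:240,190:280],None,fx=4.8,fy=4.8,interpolation=cv2.INTER_CUBIC)
c=robot.read_camera("scene")['color'][:,:,::-1]
b=cv2.resize(c[130:250,195:320],None,fx=2.95,fy=4.8*1.04,interpolation=cv2.INTER_CUBIC)[:a.shape[0]]
b=cv2.copyMakeBorder(b,0,a.shape[0]-b.shape[0],0,0,0)
o=cv2.hconcat([a,b]);print(o.shape,a.shape);cv2.imwrite("pics/crop.png",o[:, :800])
E
```

```text
(600, 801, 3) (600, 432, 3)
```

View pics/crop.png

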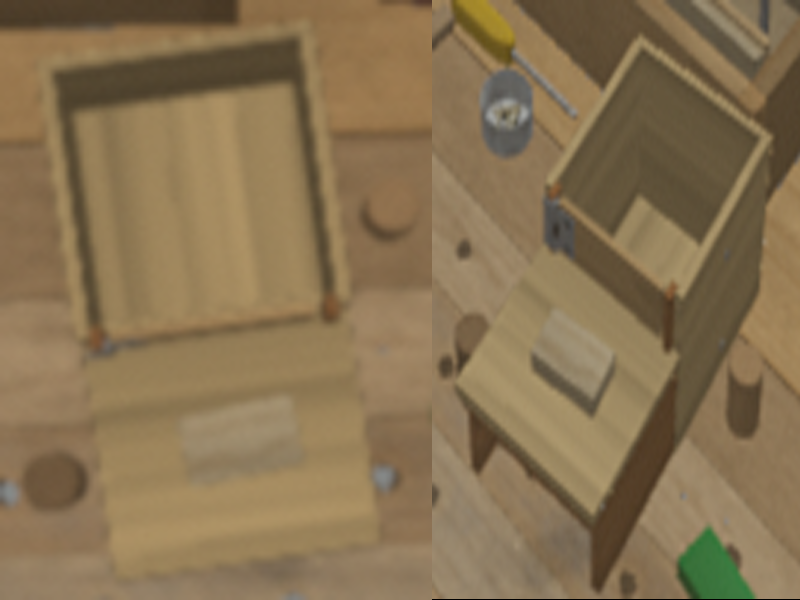

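```bash
cat > h.py <<'E'
import numpy as np
from plant import robot
def ray(c,u,v,z):
    K,P=c['intrinsics'],c['pose'];d=P[:3,:3]@np.linalg.inv(K)@[u,v,1];o=P[:3,3]
    return (o+d*(z-o[2])/d[2])[:2]
def topcrop(c,l,z): return np.array([ray(c,190+u/4.8-.4,115+v/4.8-.4,z) for u,v in l])
E
python3 - <<'E'
from h import *
c=robot.read_camera("top")
rim=topcrop(c,[(40,68),(312,25)],.145); jam=topcrop(c,[(97,338),(332,303)],.145)
sf=topcrop(c,[(116,574),(379,537)],.095)
of=topcrop(c,[(180,418),(292,398),(302,462),(190,482)],.113)
for n,a in(('rim',rim),('jam',jam),('sf',sf),('of',of)):
    d=a[0]-a[1];print(n,a.round(3).tolist(),np.linalg.norm(d).round(3),np.degrees(np.arctan2(-d[0],d[1])).round(1))
# fit box pose from known corners in box frame
B=np.array([[.18,.088],[.18,-.088],[-.155,.088],[-.155,-.088]]);W=np.vstack([rim,sf])
b0,w0=B.mean(0),W.mean(0);H=(B-b0).T@(W-w0);th=np.arctan2(H[0,1]-H[1,0],H[0,0]+H[1,1])
R=np.array([[np.cos(th),-np.sin(th)],[np.sin(th),np.cos(th)]]);t=w0-R@b0
print('box',t,np.degrees(th));print((W-(B@R.T+t)).round(4));print('jam in box',((jam-t)@R).round(3),'offcut',((of-t)@R).round(3),((of.mean(0)-t)@R))
E
```

```text
rim [[0.733, 0.121], [0.756, -0.051]] 0.173 7.6
jam [[0.562, 0.089], [0.58, -0.058]] 0.149 6.9
sf [[0.412, 0.085], [0.43, -0.087]] 0.173 6.3
of [[0.511, 0.04], [0.522, -0.032], [0.481, -0.038], [0.47, 0.035]] 0.073 8.5
box [0.57017336 0.01552111] 6.477833900840895
[[-0.0064 -0.0027]
 [-0.0034  0.0008]
 [ 0.0053 -0.0006]
 [ 0.0044  0.0024]]
jam in box [[ 0.001  0.074]
 [ 0.002 -0.074]] offcut [[-0.056  0.031]
 [-0.053 -0.042]
 [-0.095 -0.043]
 [-0.097  0.03 ]] [-0.07508938 -0.00589003]
```

The box origin is at about (0.570, 0.016) with yaw about 6.9°. The offcut is at x -75, y -6 mm of the box. The plan is to turn the tool diagonally, with the front-left finger on the flap near the hinge and the rear finger behind the offcut.

```bash
R='1 -.0218 -.0178 .0025 0'; python3 -m jog '1 -.0218 -.0178 .0025 0;1 -.0218 -.0178 .0025 0;1 -.0218 -.0178 .0025 0;1 -.0218 -.0178 .0025 0;1 -.0218 -.0178 .0025 0;1 -.0218 -.0178 .0025 0;1 -.0218 -.0178 .0025 0;1 -.0218 -.0178 .0025 0;1 -.0218 -.0178 .0025 0;1 -.0218 -.0178 .0025 0'
python3 -m jog '1 -.0218 -.0178 .0025 0;1 -.0218 -.0178 .0025 0;1 -.0218 -.0178 .0025 0;1 -.0218 -.0178 .0025 0;1 -.0218 -.0178 .0025 0;1 -.0218 -.0178 .0025 0;1 -.0218 -.0178 .0025 0;1 -.0218 -.0178 .0025 0;1 -.0218 -.0178 .0025 0;1 -.0218 -.0178 .0025 0'
python3 -m jog '1 0 0 0 6;1 0 0 0 6;1 0 0 0 6;1 0 0 0 6;1 0 0 0 5.4;1 0 0 0 0;1 0 0 0 0'
cat >> h.py <<'E'
from scipy.spatial.transform import Rotation as Ro
T0=np.array([.570,.0155]);A=np.radians(6.9);RB=np.array([[np.cos(A),-np.sin(A)],[np.sin(A),np.cos(A)]])
def where():
    s=robot.read_state();R=Ro.from_rotvec(s['orientation']).as_matrix();p=np.array(s['tool_pos'])
    b=(p[:2]-T0)@RB; y=R[:2,1]@RB; x=R[:2,0]@RB; h=s['opening']/2+.00875
    print('t %.2f z %.3f box c %s flapf %s push %s | toolx %s tooly %s F %s'%(s['t'],p[2],b.round(4),(b+h*y).round(4),(b-h*y).round(4),x.round(3),y.round(3),np.round(s['force'],1)))
    return s,R,p
E
python3 - <<'E'
from h import *
import cv2
s,R,p=where()
c=robot.read_camera("wrist");cv2.imwrite("pics/w1.png",cv2.resize(c['color'][:,:,::-1],(800,600)))
X=c['tool_from_camera'];print(X.round(3).tolist())
P=np.eye(4);P[:3,:3]=R;P[:3,3]=p;M=np.linalg.inv(P@X)
def pr(x,y,z):
    w=T0+RB@[x,y];q=M@[*w,z,1];k=c['intrinsics']@q[:3];return (k[:2]/k[2]*800/512).round(0)
for n,a in dict(jl=(0,.07,.145),jr=(0,-.07,.145),slf=(-.155,.088,.095),srf=(-.155,-.088,.095),oc=(-.075,-.006,.113)).items():print(n,pr(*a))
np.save('w1.npy',np.vstack([P@X,np.pad(c['intrinsics'],((0,0),(0,1)))]))
E
```

```text
t: 1.08
tool_pos: [0.3817, 0.2817, 0.2776]
orientation: [0.709, 3.06, 0.0]
force: [0.1, -1.1, 1.0]
opening: 0.0931
gripper_force: 0.0
t: 1.92
tool_pos: [0.4992, 0.0258, 0.2527]
orientation: [0.71, 3.06, 0.0]
force: [0.2, 0.2, -0.0]
opening: 0.093
gripper_force: 0.0
t: 2.5
tool_pos: [0.4988, 0.0272, 0.2527]
orientation: [-1.459, -2.782, 0.0]
force: [1.0, -0.6, 0.1]
opening: 0.0929
gripper_force: 0.0
t 2.50 z 0.253 box c [-0.0693  0.0202] flapf [-0.0204  0.0459] push [-0.1181 -0.0055] | toolx [-0.466  0.885] tooly [0.885 0.466] F [ 1.  -0.6  0.1]
[[0.001, -0.962, -0.272, 0.075], [1.0, 0.001, -0.0, 0.0], [0.001, -0.272, 0.962, -0.083], [0.0, 0.0, 0.0, 1.0]]
jl [583. 320.]
jr [437. 536.]
slf [317. 129.]
srf [198. 398.]
oc [371. 357.]
```

View pics/w1.png

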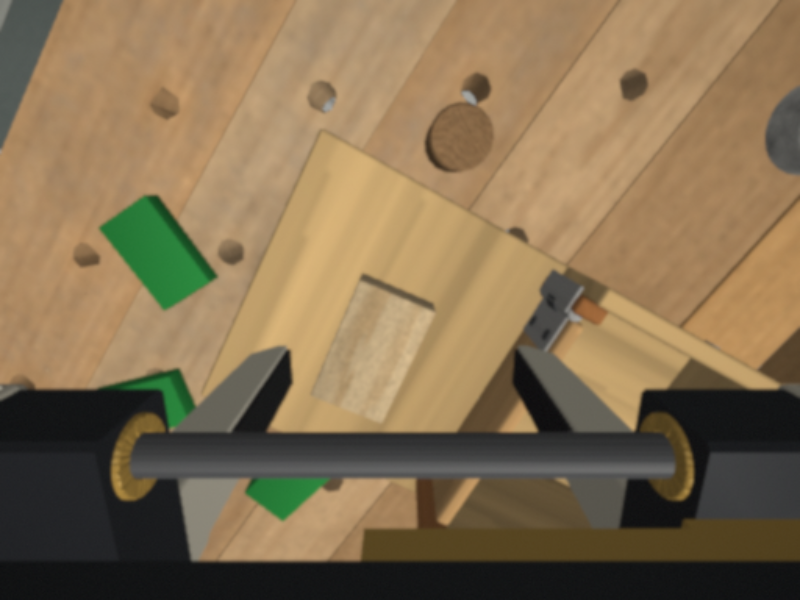

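The wrist view agrees with the estimate to within about 2 mm: sill corner at (322,131) against (317,129) predicted, offcut centre at (373,351), and hinge hardware at (555,305). I'll back off a little so the flap finger clears the hinge plate, straighten the tool slightly, and go down.

```bash
python3 -m jog '1 .0086 -.0093 0 0;1 0 0 0 3.7;1 0 0 .0115 0;1 0 0 .0115 0;1 0 0 .0115 0;1 0 0 .0115 0;1 0 0 .0115 0;1 0 0 .0100 0;1 0 0 0 0'
python3 - <<'E'
from h import *
import cv2
s,R,p=where()
c=robot.read_camera("wrist");cv2.imwrite("pics/w2.png",cv2.resize(c['color'][:,:,::-1],(800,600)))
E
```

```text
t: 3.3
tool_pos: [0.4848, 0.0291, 0.1819]
orientation: [-1.549, -2.728, 0.003]
force: [0.2, -0.3, -0.8]
opening: 0.0928
gripper_force: 0.0
t 3.30 z 0.182 box c [-0.083   0.0237] flapf [-0.0326  0.0461] push [-0.1334  0.0014] | toolx [-0.405  0.914] tooly [0.914 0.405] F [ 0.2 -0.3 -0.8]
```

View pics/w2.png

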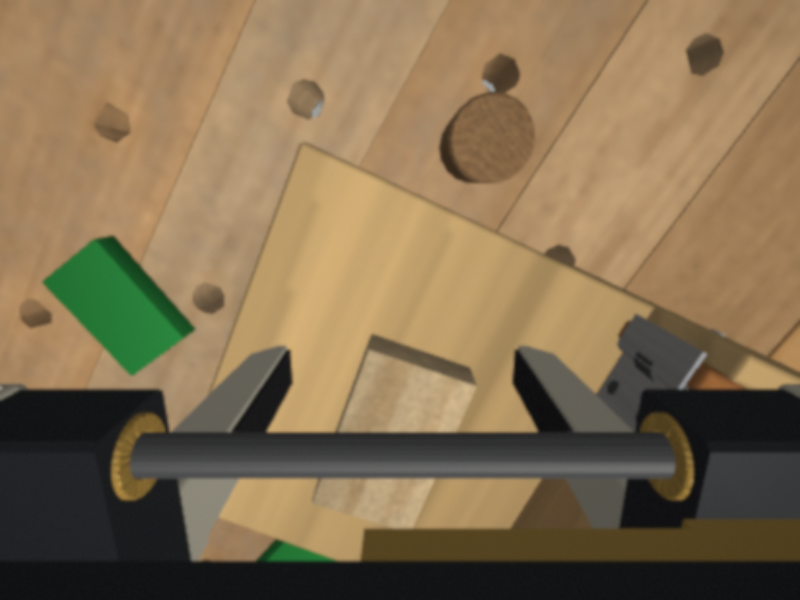

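```bash
python3 - <<'E'
from h import *
s,R,p=where();c=robot.read_camera("wrist");X=c['tool_from_camera'];K=c['intrinsics']
M=np.linalg.inv(X)
def pr(q): k=K@(M@[*q,1])[:3];return (k[:2]/k[2]*800/512).round(0)
for x in(.0075,-.0075):
  for z in(.084,.0695): print(x,z,pr((x,-.0465,z)))
P=np.eye(4);P[:3,:3]=R;P[:3,3]=p;C=P@X
for u,v in[(372,348),(474,383),(313,500)]:
    d=C[:3,:3]@np.linalg.inv(K)@[u*.64,v*.64,1];w=C[:3,3]+d*(.113-C[2,3])/d[2];print(((w[:2]-T0)@RB).round(4))
E
```

```text
t 3.35 z 0.183 box c [-0.0824  0.0236] flapf [-0.032   0.0459] push [-0.1328  0.0013] | toolx [-0.405  0.914] tooly [0.914 0.405] F [0.1 0.1 0.1]
0.0075 0.084 [290. 348.]
0.0075 0.0695 [280. 362.]
-0.0075 0.084 [292. 380.]
-0.0075 0.0695 [283. 397.]
[-0.0982  0.0308]
[-0.0561  0.0335]
[-0.0942 -0.0434]
```

```bash
python3 -m jog '1 -.0018 -.0008 -.0015 0;1 -.0032 .0073 0 0;1 -.0032 .0073 0 0;1 -.0032 .0073 0 0;1 -.0032 .0073 0 0;1 -.0032 .0073 0 0;1 0 0 0 0;1 0 0 0 0;1 0 0 0 0'
python3 - <<'E'
from h import *
import cv2
s,R,p=where()
c=robot.read_camera("wrist")['color'][:,:,::-1];t=robot.read_camera("scene")['color'][:,:,::-1]
cv2.imwrite("pics/w3.png",cv2.hconcat([cv2.resize(c,(400,300)),cv2.resize(t[120:240,180:340],(400,300))]))
E
```

```text
t: 4.15
tool_pos: [0.5257, 0.0314, 0.1862]
orientation: [-1.551, -2.729, 0.005]
force: [-8.1, -4.3, 2.5]
opening: 0.0924
gripper_force: 4.5
t 4.15 z 0.186 box c [-0.042   0.0211] flapf [0.0082 0.0433] push [-0.0923 -0.0012] | toolx [-0.405  0.914] tooly [0.914 0.405] F [-8.1 -4.3  2.5]
```

View pics/w3.png

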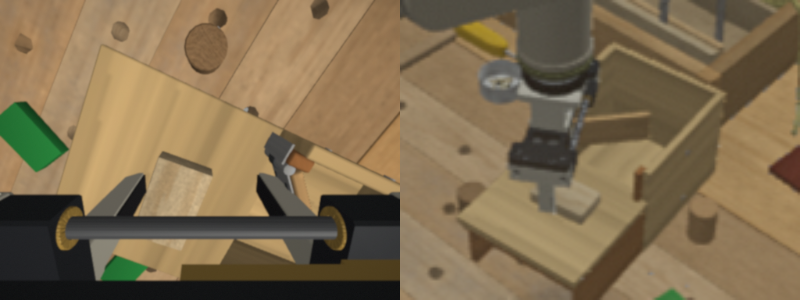

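The flap is well open, held by the front finger, and the offcut is still in front of the doorway at about x -60. Pushing on.

```bash
python3 -m jog '1 -.0024 .0055 0 0;1 -.0024 .0055 0 0;1 -.0024 .0055 0 0;1 -.0024 .0055 0 0;1 -.0024 .0055 0 0;1 -.0024 .0055 0 0;1 0 0 0 0;1 0 0 0 0' 20
python3 - <<'E'
from h import *
import cv2
s,R,p=where();print(s['opening'],s['gripper_force'])
c=robot.read_camera("wrist")['color'][:,:,::-1];t=robot.read_camera("scene")['color'][:,:,::-1]
cv2.imwrite("pics/w4.png",cv2.hconcat([cv2.resize(c,(400,300)),cv2.resize(t[120:240,180:340],(400,300))]))
E
```

```text
t: 4.92
tool_pos: [0.5626, 0.0358, 0.1864]
orientation: [1.553, 2.73, -0.002]
force: [2.0, -6.2, -4.0]
opening: 0.0934
gripper_force: 2.5
t 4.92 z 0.186 box c [-0.0049  0.021 ] flapf [0.0458 0.0435] push [-0.0556 -0.0014] | toolx [-0.404  0.915] tooly [0.915 0.404] F [ 2.  -6.2 -4. ]
0.09337697642371015 2.5305513324747153
```

View pics/w4.png

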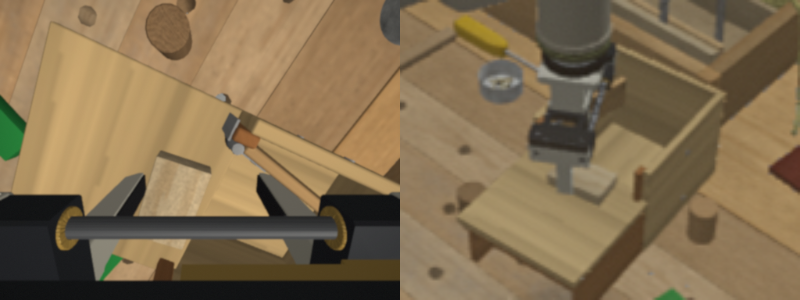

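The offcut is still square in front of the pusher, with its rear left corner at (160,155) in the wrist half, and the flap is wide open at the left. Pushing it over the edge.

```bash
python3 -m jog '1 -.0024 .0055 0 0;1 -.0024 .0055 0 0;1 -.0024 .0055 0 0;1 -.0024 .0055 0 0;1 -.0024 .0055 0 0;1 -.0024 .0055 0 0;1 -.0024 .0055 0 0;1 -.0024 .0055 0 0;1 0 0 0 0;1 0 0 0 0'
python3 - <<'E'
from h import *
import cv2
s,R,p=where();print(s['opening'],s['gripper_force'])
c=robot.read_camera("wrist")['color'][:,:,::-1];t=robot.read_camera("scene")['color'][:,:,::-1]
cv2.imwrite("pics/w5.png",cv2.hconcat([cv2.resize(c,(400,300)),cv2.resize(t[120:240,180:340],(400,300))]))
E
```

```text
t: 5.85
tool_pos: [0.6105, 0.0426, 0.187]
orientation: [1.551, 2.73, 0.002]
force: [1.9, -3.4, -0.3]
opening: 0.0932
gripper_force: 1.4
t 5.85 z 0.187 box c [0.0434 0.022 ] flapf [0.094  0.0444] push [-0.0072 -0.0004] | toolx [-0.405  0.914] tooly [0.914 0.405] F [ 1.9 -3.4 -0.3]
0.09315520467978794 1.4209145028144121
```

View pics/w5.png

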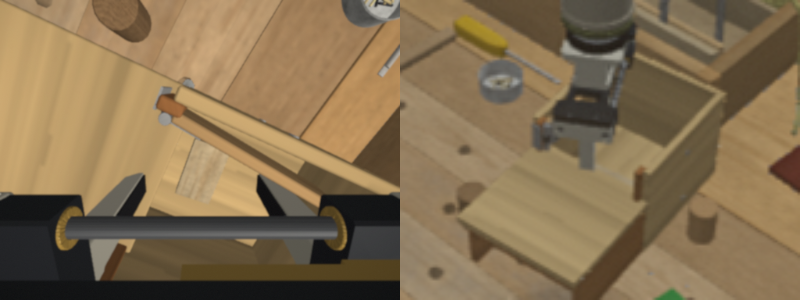

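The sill is empty and the offcut lies on the inside floor, at (200,165) in the wrist half. Lifting straight out and checking.

```bash
python3 -m jog '1 0 0 -.02 0;1 0 0 -.025 0;1 0 0 -.025 0;1 0 0 -.025 0;1 .012 -.027 -.02 0;1 .012 -.027 -.01 0;1 .012 -.027 0 0;1 .012 -.027 0 0;1 .012 -.027 0 0;1 0 0 0 0'
python3 -m jog '1 .012 -.027 0 0;1 0 0 0 0;1 0 0 0 0;1 0 0 0 0;1 0 0 0 0;1 0 0 0 0;1 0 0 0 0;1 0 0 0 0;1 0 0 0 0;1 0 0 0 0'
python3 - <<'E'
from h import *
import cv2
where()
c=robot.read_camera("top")['color'][:,:,::-1];t=robot.read_camera("scene")['color'][:,:,::-1]
cv2.imwrite("pics/w6.png",cv2.hconcat([cv2.resize(c[90:260,80:380],(400,300)),cv2.resize(t[120:240,180:340],(400,300))]))
E
```

```text
t: 6.78
tool_pos: [0.4586, 0.0254, 0.3112]
orientation: [-1.55, -2.73, 0.001]
force: [-1.5, 0.1, -0.2]
opening: 0.0929
gripper_force: 0.0
t: 7.62
tool_pos: [0.4336, 0.0215, 0.3117]
orientation: [-1.552, -2.731, 0.0]
force: [0.2, -0.5, 0.0]
opening: 0.0932
gripper_force: 0.0
t 7.62 z 0.312 box c [-0.1347  0.0223] flapf [-0.0841  0.0447] push [-1.853e-01 -1.000e-04] | toolx [-0.405  0.914] tooly [0.914 0.405] F [ 0.2 -0.5  0. ]
```

View pics/w6.png

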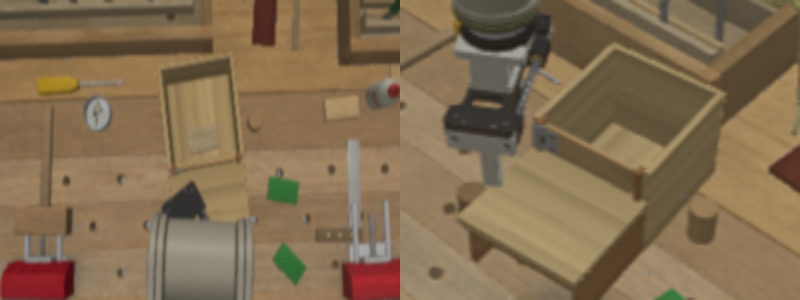

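The flap is shut and the offcut is on the box floor, at (203,137) in the top half. The bystanders look unmoved and the hand is clear.

```bash
python3 -m jog '1 0 0 0 0;1 0 0 0 0;1 0 0 0 0;1 0 0 0 0;1 0 0 0 0;1 0 0 0 0'; python3 -c "
from plant import robot
print(robot.close_job())"
```

```text
t: 8.22
tool_pos: [0.4334, 0.0215, 0.3118]
orientation: [1.552, 2.731, 0.0]
force: [0.5, -0.2, -0.3]
opening: 0.0932
gripper_force: 0.0
the job is handed in; nothing more can be done
None
```

The job is handed in at about 8 s of the 35 s: one finger held the flap open while the other pushed the offcut in, and the last pictures show it on the box floor, the flap shut and the bystanders apparently unmoved; the hand-in returned no verdict.

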